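Fan out drive cases in the counter display tray

TASK

Carry on the row in the shop's display tray like roof tiles: lay the blue drive so that its near end rests on top of the far end of the grey one, overlapping it by about a quarter of its length, with its other end down on the tray floor, then lay the orange one on the blue in the same way. Keep the row straight, towards the empty end of the tray, set the drives down rather than dropping them, do not shift the grey drive, and leave the green drive where it lies.

Things in the scene. Friction and masses are not known exactly. Their poses are not given: they have to be found in the camera images.
- grey_center (a point): silver-grey drive, first of the row, lying flat in the fixed display tray; rigid flat metal case 100 x 40 x 12 mm, about 80 g, ribbed top. Point: its centre, 6 mm above the tray floor. x: along its length and the tray, to the tray's empty end; z up. Black tray 310 x 130 mm outside, floor 4 mm thick, lips 5 mm wide, 8 mm high above the floor; drive midway across it; over 170 mm of free floor beyond its far end.
- blue_center (a point): blue drive case, the second of the row, at first lying flat and alone on the counter (z = 0); rigid flat metal case 100 x 40 x 12 mm, about 80 g, ribbed top. The point is its centre, half-way up (6 mm above the counter). x along its length (which end is which does not matter), y across, z up.
- orange_center (a point): orange drive case, the third of the row, at first lying flat and alone on the counter; rigid flat metal case 100 x 40 x 12 mm, about 80 g, ribbed top. The point is its centre, half-way up; axes as for the blue one.
- green_center (a point): green drive case of the same kind, a bystander for another customer, lying flat on the counter beside the others; rigid flat metal case 100 x 40 x 12 mm, about 80 g, ribbed top. The point is its centre, half-way up; axes as for the blue one. Leave it alone.
Not all that is in view belongs to the job. Of the things shaped like the part that bears orange_center, the orange one is meant.

How it is judged (in metres and radians):
On the way, in this order (a step that is already met when the one before it is completed fails the run):
1. the blue drive lies released, leaning with its near end on the grey one (horizontal distance between blue_center and grey_center between 0.057 and 0.091 m and y of blue_center in the frame of grey_center between -0.018 and 0.018 m and angle between the x axis of blue_center and the x axis of grey_center, either way round below 0.23 rad and angle between blue_center's own z axis and vertical between 0.07 and 0.3 rad and x of blue_center in the frame of grey_center above 0.05 m and linear speed of blue below 0.02 m/s and contact force between blue and the fingers below 0.05 N and distance of grey_center from where it was at the start of the episode below 0.02 m and angle between grey_center's own z axis and vertical below 0.06 rad), for 0.2 s.
2. the orange drive lies released, leaning with its near end on the blue one (horizontal distance between orange_center and blue_center between 0.057 and 0.091 m and y of orange_center in the frame of blue_center between -0.018 and 0.018 m and angle between the x axis of orange_center and the x axis of blue_center, either way round below 0.23 rad and angle between orange_center's own z axis and vertical between 0.07 and 0.3 rad and x of orange_center in the frame of grey_center above 0.1 m and linear speed of orange below 0.02 m/s and contact force between orange and the fingers below 0.05 N), for 0.2 s.
At the end, for the whole second after the job is handed in: Blue 57-91 mm beyond grey and orange 57-91 mm beyond blue (centres, along the row), each within 18 mm sideways and 0.23 rad of the one before, leaning 0.07-0.3 rad on it, released, at rest. Grey flat (0.06 rad), within 20 mm of its start; green within 30 mm (all of step 1 and all of step 2 and distance of green_center from where it was at the start of the episode below 0.03 m); the robot touches nothing.
It fails at once if the blue drive is dropped or thrown (let go more than about 3 cm above what it lands on) (linear speed of blue above 0.8 m/s and contact force between blue and the fingers below 0.05 N).
It fails at once if the orange drive is dropped or thrown (let go more than about 3 cm above what it lands on) (linear speed of orange above 0.8 m/s and contact force between orange and the fingers below 0.05 N).
It fails at once if the green drive is disturbed (moved 30 mm or more) (distance of green_center from where it was at the start of the episode above 0.03 m).
It also fails if it takes over 72 s, if anything falls off the work surface, if the arm or the gripper's body presses on something with over 40 N, if the wrist force passes 120 N, or if a joint passes its speed limit or range.

ROBOT

A 6-joint arm with a two-finger parallel gripper is mounted at the origin on the work surface. World frame = base frame: x ahead of the robot, y to its left, z up, the work surface at z = 0. Lengths are in m, angles in degrees, forces in N, time in s.
With the tool pointing down it reaches from about 0.275 to 0.85 m from the base axis. Payload 19 kg.
Tool frame: the origin (TCP) lies at the very end of the fingers, on their centre line; the grasp point (between the pads) lies 19 mm behind it; z points along the fingers, y is the line along which they close (so a half turn about z gives the same grasp; the last joint's range is limited). The gripper opens to 85 mm and grips with 20 to 120 N. Pads are 22 mm wide; open, the fingers measure 114 mm over their backs; the gripper's body (76 mm by 85 mm) begins 54 mm behind the grasp point. The pads swing forward as they close: fully open they stand 13 mm farther back than shut.
Start: joints at [68.354, 8.623, 82.357, -0, 89.026, -7.678], TCP at [0.139, 0.558, 0.198] pointing down, gripper open.
Joint ranges: [-160.23, 160.23], [-39.13, 120.54], [6.94, 153.29], [-79.49, 259.48], [9.18, 160.14], [-161.06, 161.06]. Speed limits (degrees/s): [108.29, 108.29, 127.2, 172.46, 172.46, 172.46].

INTERFACE

Orientations are given as [roll, pitch, yaw] about the fixed x, y, z axes, in that order (R = Rz(yaw) Ry(pitch) Rx(roll)).
In Python, from bench import robot gives the robot as it stands.
- The arm moves only by the tool carry_out, never from a script. Its arguments are lists of equal length, an entry for each row: "xyz": the shift along the tool's x, y, z in mm, a list of three; "rot": the turn, a rotation vector about the tool's x, y, z in degrees, a list of three. In form: {"xyz": [[tx, ty, tz], ...], "rot": [[ax, ay, az], ...]}. A call has 1 to 20 rows; each row shifts and turns the commanded pose from where the row before left it, along the tool's axes as they then stand; what a row does not reach is not made up. A row lasts 1/10 s, in which the tool goes at most 50 mm and 8.59 degrees, less where a joint would pass 70% of its speed; a pose out of reach is approached as far as the arm can. A call is refused whole if a number of a shift passes 50 or a number of a turn 8.59, either way. A call with a gripper value outside its range is refused whole. "claw" is the closure, from -1 (fully open) to 1 (shut), so that 0 is half open, set as the call begins (left out, the last holds). The fingers move at their own pace and stop on an object; "squeeze" is the grip in N (left out, the last holds). Time passes only in rows, so rows that do not move let the fingers close. It gives the time, the measured TCP pose, the force, the opening and the grip force at its end, in the units of the state.
- robot.observe(): the state, without advancing time (a new reading comes with each control period).
- robot.capture(name): name is "side" or "top" or "wrist"; returns a dict with "frame" (384x512x3 uint8, red, green, blue), "intrinsics" (3x3 intrinsics, pixels), "R" (3x3) and "t" (3): a world point X has camera coordinates R X + t. Camera axes: x right, y down, z forward; pixel columns grow to the right and rows downward; lengths in m; the calibration is good to about 2 mm. A picture is of the moment at which its call begins. There is no depth.
- robot.sign_off(): hands the job in; it is judged then, once.
The state is a dict: "time_s": time; "joint_positions": joint angles; "joint_vel": joint speeds; "joint_torque": joint torques, N m; "ee_pos": TCP position; "orientation": TCP orientation; "contact_force": force on the tool from outside, world axes, zero at the start; "wrist_torque": the same for the moment, N m; "width": finger opening in m; "grasp_force": force on a finger pad.
Only numpy, scipy, OpenCV 4.12 (cv2) and the standard library are available. Lean on these libraries where they do the work, as an engineer would, in place of code of your own. Each camera call takes 0.05 s, during which the arm holds its last target. There are 200 camera calls.

## Working session

There is one attempt and no reset: what is moved stays moved. The work goes in short steps, Python scripts to look and compute and a tool call to move; the robot and the scene stay as the last step left them, time stands still between calls to the robot, and variables do not carry over. Pictures are saved under pics/ and viewed, at most 10 in all, crops included, and the job is handed in when it is done.

Besides the shell and the picture viewer there is one more tool, called after ">>>" in YAML: its name, and indented under it one key for each argument. carry_out: Moves the arm, as the interface text tells. Its arguments: {"type":"object","properties":{"xyz":{"type":"array"},"rot":{"type":"array"},"claw":{"type":"number"},"squeeze":{"type":"number"}},"required":["xyz","rot"]}

```bash
mkdir -p pics
python3 - <<'E'
from bench import robot
import cv2,pickle
d={n:robot.capture(n) for n in("top","side")}
pickle.dump(d,open("cap0.pkl","wb"))
for n in d: cv2.imwrite(f"pics/{n}0.png",d[n]["frame"][:,:,::-1])
s=robot.observe();print(s)
for n in d: print(n,d[n]["intrinsics"],d[n]["R"],d[n]["t"])
E
```

```text
{'time_s': 0.1, 'joint_positions': array([ 6.83535419e+01,  8.64655041e+00,  8.23852802e+01,  4.99031884e-04,
        8.90262966e+01, -7.67788513e+00]), 'joint_vel': array([ 0.03230002,  0.01970439, -0.15818772, -0.01343061, -0.0159864 ,
       -0.04168489]), 'joint_torque': array([ 4.31763532e-03, -7.14364886e+01, -5.71800935e+01,  8.05028321e-06,
        6.98797303e-03,  3.35362790e-05]), 'ee_pos': array([0.13873112, 0.55777355, 0.19738634]), 'orientation': array([-1.79942461e+02, -8.26048657e-03,  1.66031414e+02]), 'contact_force': array([-0.29950417,  0.29996189, -0.74729372]), 'wrist_torque': array([-0.02115955, -0.01441631, -0.01361692]), 'grasp_force': 0.0, 'width': 0.085500344872284}
top [[419.01085024   0.         256.4360427 ]
 [  0.         419.01085024 187.6264884 ]
 [  0.           0.           1.        ]] [[ 0.02876584 -0.99927004  0.02513795]
 [-0.98707048 -0.03236383 -0.15698551]
 [ 0.15768448 -0.02029711 -0.98728093]] [-0.13221338  0.57587031  0.75852973]
side [[379.18609986   0.         255.6159774 ]
 [  0.         379.18609986 191.28516882]
 [  0.           0.           1.        ]] [[-0.76420379 -0.64474071 -0.01737775]
 [-0.3611214   0.45004648 -0.81673098]
 [ 0.53440051 -0.61787344 -0.57675689]] [0.39105805 0.29424093 0.41744506]
```

View pics/top0.png

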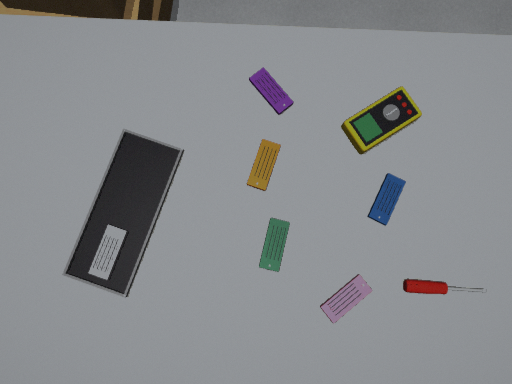

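View pics/side0.png

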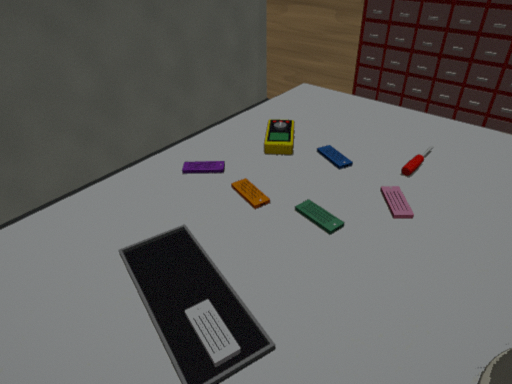

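Top view: grey at (108,252) in the black tray, whose empty end is towards (150,140). Blue is at (387,199), green at (275,245). For "orange", the drive-shaped candidates are orange (264,165), purple (271,91) and pink (346,299). Only (264,165) is orange in colour. I'll confirm it in a crop and fit box poses to the masks.

```bash
cat > h.py <<'E'
import numpy as np,cv2
from scipy.optimize import minimize
from scipy.spatial.transform import Rotation as Ro
def proj(c,P):
    q=P@c["R"].T+c["t"]; q=q@c["intrinsics"].T; return q[:,:2]/q[:,2:]
def unproj(c,uv,z):
    d=np.linalg.inv(c["intrinsics"])@np.array([*uv,1.]); d=c["R"].T@d; o=-c["R"].T@c["t"]
    return o+d*(z-o[2])/d[2]
S=np.array([[x,y,z] for x in(-.05,.05) for y in(-.02,.02) for z in(-.006,.006)])
def box(p): # x,y,z,yaw,pitch (rad)
    return S@Ro.from_euler("ZY",[p[3],p[4]]).as_matrix().T+np.array(p[:3])
def mask(c,col,uv,r=45):
    h=cv2.cvtColor(c["frame"],cv2.COLOR_RGB2HSV).astype(int); H,s,v=h[...,0],h[...,1],h[...,2]
    m={"blue":(H>100)&(H<128)&(s>110),"orange":(H>8)&(H<24)&(s>130),"green":(H>60)&(H<90)&(s>80),
       "grey":(s<60)&(v>95)}[col]
    g=np.zeros(m.shape,np.uint8); cv2.circle(g,tuple(map(int,uv)),r,1,-1)
    m=(m&(g>0)).astype(np.uint8)
    m=cv2.morphologyEx(m,cv2.MORPH_CLOSE,np.ones((5,5)))
    n,l,st,_=cv2.connectedComponentsWithStats(m); k=1+np.argmax(st[1:,4]); return (l==k).astype(np.uint8)
def sil(c,p,shape):
    K=8; a=np.zeros(shape,np.uint8); 
    cv2.fillConvexPoly(a,np.round(cv2.convexHull(proj(c,box(p)).astype(np.float32))*256).astype(np.int32),1,cv2.LINE_AA,8); return a
def fit(cm,p0,free):
    # cm: list of (cam, mask); compare at 4x upsample
    ms=[]
    for c,m in cm:
        c=dict(c); A=np.diag([4,4,1.]);A[0,2]=A[1,2]=1.5; c["intrinsics"]=A@c["intrinsics"]
        ms.append((c,(cv2.resize(m.astype(np.float32),None,fx=4,fy=4)>.5).astype(np.uint8)))
    free=list(free)
    sc=np.array([.005,.005,.003,.08,.05])[free]
    def f(q):
        p=np.array(p0,float); p[free]+=q*sc
        return sum(1-(lambda a:(a&m).sum()/((a|m).sum()))(sil(c,p,m.shape)) for c,m in ms)/len(ms)
    r=min((minimize(f,x,method="Nelder-Mead",options=dict(initial_simplex=np.vstack([x]+[x+e for e in np.eye(len(free))]),maxiter=250)) for x in (np.zeros(len(free)),-.5*np.ones(len(free)))),key=lambda r:r.fun)
    p=np.array(p0,float);p[free]+=r.x*sc; return p,r.fun
E
python3 - <<'E'
from h import *; import pickle
d=pickle.load(open("cap0.pkl","rb"));t,s=d["top"],d["side"]
o=[(n,u,su,z) for n,u,su,z in [("orange",(264,165),(250,193),.006),("blue",(387,199),(334,156),.006),("green",(275,245),(319,216),.006),("grey",(108,252),(212,332),.010)]]
for n,u,su,z in o:
    m=mask(t,n,u,30 if n=="grey" else 45); ms=mask(s,n,su,38 if n=="grey" else 45)
    (cx,cy),wh,_=R=cv2.minAreaRect(cv2.findNonZero(m)); b=cv2.boxPoints(R)
    c0=unproj(t,(cx,cy),z); e=[unproj(t,x,z)[:2] for x in b]
    l=max((e[1]-e[0],e[2]-e[1]),key=np.linalg.norm); yaw=np.arctan2(l[1],l[0])
    p0=[*c0,yaw,0]
    for nm,cm in(("top",[(t,m)]),("both",[(t,m),(s,ms)])):
        p,f=fit(cm,p0,[0,1,3]); print(n,nm,m.sum(),ms.sum(),np.round(p[:3],4),np.degrees(p[3]).round(1),"1-IoU",round(f,3), "rect len",np.round([np.linalg.norm(e[1]-e[0]),np.linalg.norm(e[2]-e[1])],4))
# tray corners at floor+lip height
for uv in [(125,131),(183,150),(126,295),(66,273)]: print(uv,unproj(t,uv,.012).round(4))
import numpy as np
for n in d: print(n,"cam",(-d[n]["R"].T@d[n]["t"]).round(3))
f=t["frame"]; cv2.imwrite("pics/crop.png",np.hstack([cv2.resize(f[a:a+110,b:b+120,::-1],None,fx=3,fy=3,interpolation=2) for a,b in((110,205),(200,60))]))
E
```

```text
orange top 933 563 [ 0.6345 -0.1279  0.006 ] -17.3 1-IoU 0.057 rect len [0.1005 0.0401]
orange both 933 563 [ 0.6354 -0.1282  0.006 ] -17.5 1-IoU 0.107 rect len [0.1005 0.0401]
blue top 973 381 [ 0.5725 -0.3793  0.006 ] -25.4 1-IoU 0.091 rect len [0.1006 0.0412]
blue both 973 381 [ 0.5736 -0.3802  0.006 ] -25.9 1-IoU 0.153 rect len [0.1006 0.0412]
green top 989 725 [ 0.4742 -0.1531  0.006 ] -12.1 1-IoU 0.072 rect len [0.0992 0.0394]
green both 989 725 [ 0.4745 -0.1536  0.006 ] -12.8 1-IoU 0.125 rect len [0.0992 0.0394]
grey top 1071 1685 [0.4505 0.1708 0.01  ] -17.7 1-IoU 0.11 rect len [0.1009 0.0402]
grey both 1071 1685 [0.4509 0.1709 0.01  ] -18.4 1-IoU 0.127 rect len [0.1009 0.0402]
(125, 131) [0.6932 0.1557 0.012 ]
(183, 150) [0.6576 0.0359 0.012 ]
(126, 295) [0.369  0.1285 0.012 ]
(66, 273) [0.4071 0.2462 0.012 ]
top cam [ 0.453 -0.098  0.843]
side cam [0.182 0.378 0.488]
```

View pics/crop.png

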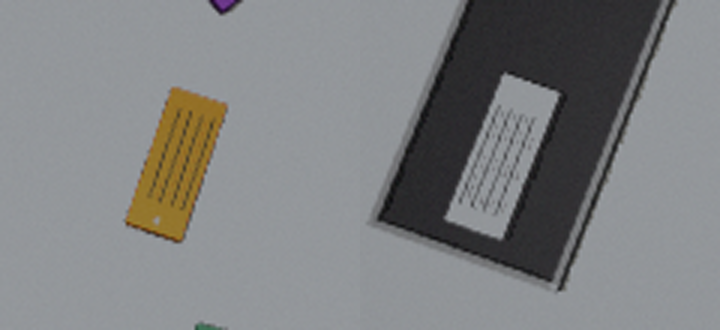

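The crop confirms it: the left panel shows the orange drive (centre about (264,165) in the full image), and the right panel shows grey lying flat in the tray. Every measured size comes out close to 100 x 40 mm, and the tray axis from its corners is about -17.7°, which agrees with the grey drive's yaw. Next is the move to blue.

```bash
cat >> h.py <<'E'
def go(target,yaw,pitch=0.,robot=None):
    """rotvec (deg, tool frame) to do first, then shift (mm, in the turned tool frame). yaw: direction of tool x; pitch: lean deg about world 'y' of that heading"""
    if robot is None: from bench import robot
    s=robot.observe(); R0=Ro.from_euler("xyz",s["orientation"],degrees=True)
    R1=Ro.from_euler("z",yaw,degrees=True)*Ro.from_euler("y",pitch,degrees=True)*Ro.from_euler("x",180,degrees=True)
    d=np.array(target)-s["ee_pos"]
    print("t",round(s["time_s"],2),"pos",s["ee_pos"].round(4),"rpy",s["orientation"].round(2),"w",round(s["width"],4),"F",s["contact_force"].round(1),"grip",round(s["grasp_force"],1))
    print("rot",(R0.inv()*R1).as_rotvec(degrees=True).round(2),"then shift",(R1.inv().apply(d)*1000).round(1))
E
python3 -c "
from h import *
go([.573,-.380,.10],154.4)"
```

```text
t 0.1 pos [0.1387 0.5578 0.1974] rpy [-1.7994e+02 -1.0000e-02  1.6603e+02] w 0.0855 F [-0.3  0.3 -0.7] grip 0.0
rot [-0.06 -0.   11.63] then shift [-796.8 -658.1   97.4]
```

>>> carry_out:
  xyz:
    - [0,0,0]
    - [0,0,0]
    - [-33,-27.5,0]
    - [-33,-27.5,0]
    - [-33,-27.5,0]
    - [-33,-27.5,0]
    - [-33,-27.5,0]
    - [-33,-27.5,0]
    - [-33,-27.5,0]
    - [-33,-27.5,0]
    - [-33,-27.5,0]
    - [-33,-27.5,0]
    - [-33,-27.5,0]
    - [-33,-27.5,0]
    - [-33,-27.5,0]
    - [-33,-27.5,0]
    - [-33,-27.5,0]
    - [-33,-27.5,0]
    - [-33,-27.5,0]
    - [-33,-27.5,0]
  rot:
    - [0,0,5.8]
    - [0,0,5.8]
    - [0,0,0]
    - [0,0,0]
    - [0,0,0]
    - [0,0,0]
    - [0,0,0]
    - [0,0,0]
    - [0,0,0]
    - [0,0,0]
    - [0,0,0]
    - [0,0,0]
    - [0,0,0]
    - [0,0,0]
    - [0,0,0]
    - [0,0,0]
    - [0,0,0]
    - [0,0,0]
    - [0,0,0]
    - [0,0,0]
  claw: -1

```text
time_s: 2.1
ee_pos: [0.4613, -0.1468, 0.1977]
orientation: [-180.0, -0.0, 154.4]
contact_force: [0.4, 0.7, 0.9]
width: 0.0855
grasp_force: 0.0
```

>>> carry_out:
  xyz:
    - [-29,-23,14]
    - [-29,-23,14]
    - [-29,-23,14]
    - [-29,-23,14]
    - [-29,-23,14]
    - [-29,-23,14]
    - [-29,-23,13]
    - [0,0,0]
    - [0,0,0]
    - [0,0,0]
  rot:
    - [0,0,0]
    - [0,0,0]
    - [0,0,0]
    - [0,0,0]
    - [0,0,0]
    - [0,0,0]
    - [0,0,0]
    - [0,0,0]
    - [0,0,0]
    - [0,0,0]

```text
time_s: 3.1
ee_pos: [0.5745, -0.3771, 0.1013]
orientation: [180.0, 0.0, 154.5]
contact_force: [-0.3, 0.0, -0.2]
width: 0.0852
grasp_force: 0.0
```

Run:
```python
from h import *
from bench import robot
go([.573,-.380,.002],154.4)
c=robot.capture("wrist"); cv2.imwrite("pics/w1.png",c["frame"][:,:,::-1])
print(proj(c,box([.573,-.380,.006,np.radians(-25.6),0])).round(0).tolist())
m=mask(c,"blue",(256,192),300); (q,wh,a)=cv2.minAreaRect(cv2.findNonZero(m)); print(m.sum(),q,wh,a)
p,f=fit([(c,m)],[.573,-.380,.006,np.radians(-25.6),0],[0,1,3]);print(p.round(4),np.degrees(p[3]),f)
```

```text
t 3.1 pos [ 0.5745 -0.3771  0.1013] rpy [180.     0.   154.45] w 0.0852 F [-0.3  0.  -0.2] grip 0.0
rot [0.   0.   0.05] then shift [ 0.1 -3.2 99.3]
[[227.0, 129.0], [225.0, 130.0], [273.0, 129.0], [274.0, 130.0], [229.0, 236.0], [228.0, 241.0], [271.0, 236.0], [272.0, 241.0]]
4851 (249.99996948242188, 184.99996948242188) (109.99998474121094, 45.99999237060547) 90.0
[ 0.574  -0.3794  0.006  -0.4268  0.    ] -24.456007107150686 0.06000896198423178
```

View pics/w1.png

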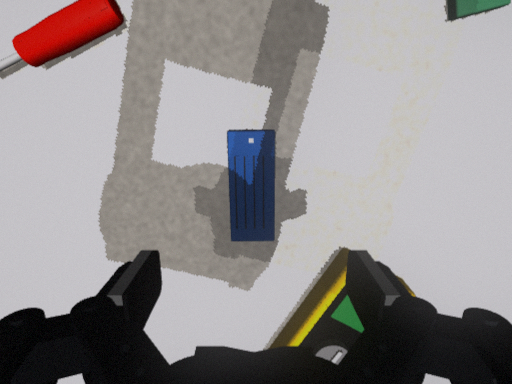

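The wrist view shows blue centred at (250,185), aligned with the tool. The meter at lower right is clear of the fingers. I'll narrow the opening, descend and grip.

>>> carry_out:
  xyz:
    - [-0.5,-2.5,15]
    - [0,0,20]
    - [0,0,20]
    - [0,0,16]
    - [0,0,10]
    - [0,0,7]
    - [0,0,5]
    - [0,0,4]
    - [0,0,2]
    - [0,0,0]
    - [0,0,0]
  rot:
    - [0,0,0]
    - [0,0,0]
    - [0,0,0]
    - [0,0,0]
    - [0,0,0]
    - [0,0,0]
    - [0,0,0]
    - [0,0,0]
    - [0,0,0]
    - [0,0,0]
    - [0,0,0]
  claw: -0.5

```text
time_s: 4.25
ee_pos: [0.5742, -0.3804, 0.0023]
orientation: [-180.0, 0.0, 154.4]
contact_force: [-0.4, -0.2, 0.4]
width: 0.064
grasp_force: 0.0
```

>>> carry_out:
  xyz:
    - [0,0,0]
    - [0,0,0]
    - [0,0,0]
    - [0,0,0]
    - [0,0,0]
    - [0,0,0]
    - [0,0,0]
    - [0,0,0]
  rot:
    - [0,0,0]
    - [0,0,0]
    - [0,0,0]
    - [0,0,0]
    - [0,0,0]
    - [0,0,0]
    - [0,0,0]
    - [0,0,0]
  claw: 1
  squeeze: 40

```text
time_s: 5.05
ee_pos: [0.574, -0.3803, 0.0019]
orientation: [-180.0, -0.0, 154.4]
contact_force: [-0.3, 0.5, -0.0]
width: 0.0001
grasp_force: 0.0
```

Run:
```python
from bench import robot
import cv2
a=robot.capture("wrist")["frame"];b=robot.capture("top")["frame"]
cv2.imwrite("pics/w2.png",cv2.hconcat([cv2.resize(a,(400,300)),cv2.resize(b[60:300,280:480],(400,480))[:300]])[:,:,::-1])
```

```text
(no output)
```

View pics/w2.png

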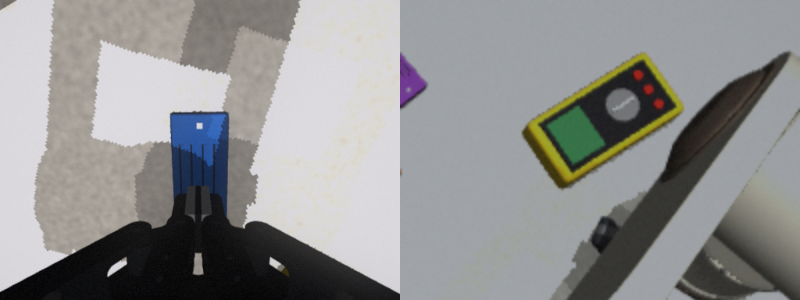

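The gripper is fully shut, with the fingers at (200,200) of the left panel, in front of or on the drive. I'll check numerically whether the drive moved.

Run:
```python
from h import *
from bench import robot
c=robot.capture("wrist"); s=robot.observe()
print(proj(c,box([.574,-.3794,.006,np.radians(-25),0])).round(0).tolist(), "tcp",proj(c,s["ee_pos"][None]).round(0), proj(c,s["ee_pos"][None]+[[0,0,.012]]).round(0))
print("cam",(-c["R"].T@c["t"]).round(3),s["ee_pos"].round(4),s["contact_force"],s["wrist_torque"])
m=mask(c,"blue",(256,192),300); ys,xs=np.nonzero(m); print(xs.min(),xs.max(),ys.min(),ys.max())
for y in range(ys.min(),ys.max(),15): r=np.nonzero(m[y])[0]; print(y,r.min(),r.max(),len(r))
```

```text
[[218.0, 144.0], [216.0, 147.0], [290.0, 143.0], [292.0, 146.0], [225.0, 298.0], [223.0, 309.0], [286.0, 297.0], [288.0, 309.0]] tcp [[253. 228.]] [[253. 237.]]
cam [ 0.508 -0.349  0.179] [ 0.574  -0.3803  0.002 ] [-0.52101335 -0.22201597 -0.0343813 ] [-0.00932121 -0.03647053 -0.02369111]
218 291 145 276
145 261 287 27
160 219 291 64
175 219 291 73
190 220 290 71
205 221 290 70
220 221 290 70
235 222 290 69
250 223 289 13
265 286 289 4
```

Blue has not moved. The shut fingertips sit at about row 237, the line for 12–14 mm above the counter, so the true tips are about 12 mm above the reported TCP. I'll open and go lower in small steps, watching the force.

>>> carry_out:
  xyz:
    - [0,0,-3]
    - [0,0,0]
    - [0,0,0]
    - [0,0,0]
    - [0,0,0]
    - [0,0,0]
  rot:
    - [0,0,0]
    - [0,0,0]
    - [0,0,0]
    - [0,0,0]
    - [0,0,0]
    - [0,0,0]
  claw: -0.4

```text
time_s: 5.8
ee_pos: [0.574, -0.3803, 0.0049]
orientation: [-180.0, -0.0, 154.4]
contact_force: [0.1, 0.6, 0.1]
width: 0.0598
grasp_force: 0.0
```

>>> carry_out:
  xyz:
    - [0,0,2]
    - [0,0,2]
    - [0,0,2]
    - [0,0,2]
    - [0,0,1]
    - [0,0,0]
    - [0,0,0]
  rot:
    - [0,0,0]
    - [0,0,0]
    - [0,0,0]
    - [0,0,0]
    - [0,0,0]
    - [0,0,0]
    - [0,0,0]

```text
time_s: 6.5
ee_pos: [0.574, -0.3803, -0.004]
orientation: [-180.0, 0.0, 154.4]
contact_force: [-0.1, -0.3, 0.2]
width: 0.0595
grasp_force: 0.0
```

Run:
```python
from bench import robot
import cv2
s=robot.observe();print(s["ee_pos"],s["contact_force"],s["joint_positions"].round(2))
a=robot.capture("wrist")["frame"]
cv2.imwrite("pics/w3.png",a[100:340,100:420,::-1])
```

```text
[ 0.57400258 -0.38026135 -0.00402522] [-0.10605375 -0.33213659  0.22636624] [-3.9930e+01  2.9210e+01  7.9320e+01 -1.0000e-02  7.1470e+01 -1.0435e+02]
```

View pics/w3.png

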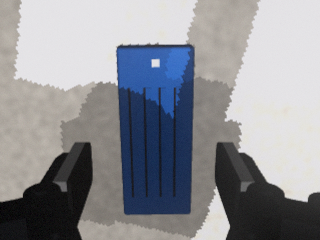

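The fingers straddle the blue drive (tips near (175,245) and (330,245) in full-image pixels) and there is no contact force. I'll go lower and close.

>>> carry_out:
  xyz:
    - [0,0,2]
    - [0,0,2]
    - [0,0,1.5]
    - [0,0,1]
    - [0,0,1]
    - [0,0,0]
    - [0,0,0]
  rot:
    - [0,0,0]
    - [0,0,0]
    - [0,0,0]
    - [0,0,0]
    - [0,0,0]
    - [0,0,0]
    - [0,0,0]

```text
time_s: 7.25
ee_pos: [0.574, -0.3803, -0.0115]
orientation: [-180.0, 0.0, 154.4]
contact_force: [-0.3, -0.1, 0.9]
width: 0.0597
grasp_force: 0.0
```

>>> carry_out:
  xyz:
    - [0,0,0]
    - [0,0,0]
    - [0,0,0]
    - [0,0,0]
    - [0,0,0]
    - [0,0,0]
  rot:
    - [0,0,0]
    - [0,0,0]
    - [0,0,0]
    - [0,0,0]
    - [0,0,0]
    - [0,0,0]
  claw: 1
  squeeze: 30

```text
time_s: 7.85
ee_pos: [0.574, -0.3802, -0.0115]
orientation: [-180.0, 0.0, 154.4]
contact_force: [-1.2, -0.4, 0.1]
width: 0.0
grasp_force: 0.0
```

Still shut on nothing, with no contact force, so the tips are higher than I judged. I'll measure them in the wrist image, allowing for the pad's 11 mm half-width.

Run:
```python
from h import *
from bench import robot
c=robot.capture("wrist"); s=robot.observe(); R=Ro.from_euler("xyz",s["orientation"],degrees=True)
f=c["frame"]; g=cv2.cvtColor(f,cv2.COLOR_RGB2GRAY)
for h in (0,12,20,25,30,35):
    print(h,proj(c,s["ee_pos"]+R.apply(np.array([[x,0,-h] for x in(-11,0,11)])/1000)).round(0).tolist())
for p in (("blue top",.012),): print(proj(c,box([.574,-.3794,.006,np.radians(-25),0])).round(0).tolist())
cv2.imwrite("pics/w4.png",cv2.resize(f[150:330,170:340,::-1],None,fx=3,fy=3,interpolation=cv2.INTER_CUBIC))
```

```text
0 [[253.0, 245.0], [253.0, 228.0], [253.0, 211.0]]
12 [[253.0, 254.0], [253.0, 236.0], [253.0, 218.0]]
20 [[253.0, 261.0], [253.0, 243.0], [253.0, 224.0]]
25 [[253.0, 265.0], [253.0, 247.0], [253.0, 227.0]]
30 [[253.0, 270.0], [253.0, 251.0], [253.0, 231.0]]
35 [[253.0, 275.0], [253.0, 256.0], [253.0, 235.0]]
[[216.0, 148.0], [213.0, 151.0], [292.0, 147.0], [295.0, 150.0], [223.0, 311.0], [221.0, 324.0], [288.0, 311.0], [290.0, 324.0]]
```

View pics/w4.png

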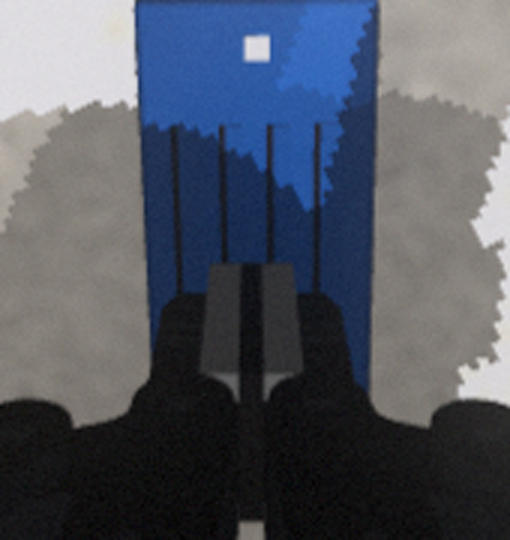

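The visible pad edge sits at row 238, which puts the real fingertips about 35–38 mm behind the reported TCP. That explains both misses, since the tips were still about 14 mm above the drive. I'll open and descend in guarded steps.

>>> carry_out:
  xyz:
    - [0,0,0]
    - [0,0,0]
    - [0,0,0]
    - [0,0,0]
    - [0,0,0]
    - [0,0,3]
    - [0,0,3]
    - [0,0,3]
    - [0,0,3]
    - [0,0,3]
    - [0,0,2]
    - [0,0,2]
    - [0,0,0]
    - [0,0,0]
  rot:
    - [0,0,0]
    - [0,0,0]
    - [0,0,0]
    - [0,0,0]
    - [0,0,0]
    - [0,0,0]
    - [0,0,0]
    - [0,0,0]
    - [0,0,0]
    - [0,0,0]
    - [0,0,0]
    - [0,0,0]
    - [0,0,0]
    - [0,0,0]
  claw: -0.4

```text
time_s: 9.3
ee_pos: [0.574, -0.3803, -0.0305]
orientation: [-180.0, 0.0, 154.4]
contact_force: [-0.3, -0.6, 0.6]
width: 0.0599
grasp_force: 0.0
```

>>> carry_out:
  xyz:
    - [0,0,1]
    - [0,0,1]
    - [0,0,1]
    - [0,0,1]
    - [0,0,0]
    - [0,0,0]
  rot:
    - [0,0,0]
    - [0,0,0]
    - [0,0,0]
    - [0,0,0]
    - [0,0,0]
    - [0,0,0]

```text
time_s: 9.9
ee_pos: [0.574, -0.3803, -0.0346]
orientation: [-180.0, -0.0, 154.4]
contact_force: [-0.7, -0.2, 0.7]
width: 0.0597
grasp_force: 0.0
```

>>> carry_out:
  xyz:
    - [0,0,0]
    - [0,0,0]
    - [0,0,0]
    - [0,0,0]
    - [0,0,0]
  rot:
    - [0,0,0]
    - [0,0,0]
    - [0,0,0]
    - [0,0,0]
    - [0,0,0]
  claw: 1

```text
time_s: 10.4
ee_pos: [0.5741, -0.3804, -0.0343]
orientation: [-180.0, 0.0, 154.4]
contact_force: [-0.4, 0.1, 5.3]
width: 0.0395
grasp_force: 31.0
```

Gripped: width 39.5 mm at 31 N. Lifting and checking the hold numerically.

>>> carry_out:
  xyz:
    - [0,0,-2]
    - [0,0,-6]
    - [0,0,-15]
    - [0,0,-25]
    - [0,0,-30]
    - [0,0,-30]
    - [0,0,-20]
    - [0,0,0]
    - [0,0,0]
    - [0,0,0]
  rot:
    - [0,0,0]
    - [0,0,0]
    - [0,0,0]
    - [0,0,0]
    - [0,0,0]
    - [0,0,0]
    - [0,0,0]
    - [0,0,0]
    - [0,0,0]
    - [0,0,0]
  squeeze: 40

```text
time_s: 11.4
ee_pos: [0.5736, -0.3799, 0.0926]
orientation: [180.0, -0.1, 154.4]
contact_force: [0.7, 0.1, -1.5]
width: 0.0393
grasp_force: 40.7
```

Run:
```python
from h import *
from bench import robot
import pickle
c=robot.capture("wrist"); s=robot.observe(); R=Ro.from_euler("xyz",s["orientation"],degrees=True)
pickle.dump((c,s),open("held.pkl","wb"))
print(s["ee_pos"],s["width"],s["grasp_force"],s["contact_force"])
m=mask(c,"blue",(256,192),300); ys,xs=np.nonzero(m); print(m.sum(),xs.min(),xs.max(),ys.min(),ys.max())
for y in range(ys.min(),ys.max(),6): r=np.nonzero(m[y])[0]; print((y,r.min(),r.max(),len(r)),end=" ")
print()
for h in (-4,0,4,8): # drive centre at h mm above the 'tip 38' -> relative behind tcp
    P=s["ee_pos"]+R.apply(S+np.array([0,0,-(38+h)/1000])); print(h,proj(c,P).round(0).tolist())
```

```text
[ 0.57357901 -0.37990681  0.09240016] 0.038751845612348276 40.68637490272522 [ 0.08309271 -0.39962263 -0.49713115]
17271 206 299 155 383
(155, np.int64(225), np.int64(231), 2) (161, np.int64(206), np.int64(299), 94) (167, np.int64(207), np.int64(299), 93) (173, np.int64(207), np.int64(299), 82) (179, np.int64(207), np.int64(299), 82) (185, np.int64(207), np.int64(298), 92) (191, np.int64(208), np.int64(298), 91) (197, np.int64(208), np.int64(298), 91) (203, np.int64(208), np.int64(298), 91) (209, np.int64(209), np.int64(297), 89) (215, np.int64(209), np.int64(297), 89) (221, np.int64(209), np.int64(297), 89) (227, np.int64(209), np.int64(296), 88) (233, np.int64(210), np.int64(296), 87) (239, np.int64(210), np.int64(296), 87) (245, np.int64(210), np.int64(296), 87) (251, np.int64(211), np.int64(296), 86) (257, np.int64(211), np.int64(295), 85) (263, np.int64(211), np.int64(295), 85) (269, np.int64(211), np.int64(295), 85) (275, np.int64(212), np.int64(295), 84) (281, np.int64(212), np.int64(295), 84) (287, np.int64(212), np.int64(295), 84) (293, np.int64(211), np.int64(294), 84) (299
[... 381 characters left out ...]
nt64(285), 37) (359, np.int64(234), np.int64(281), 28) (365, np.int64(243), np.int64(282), 15) (371, np.int64(247), np.int64(276), 12) (377, np.int64(252), np.int64(279), 18) 
-4 [[215.0, 345.0], [218.0, 330.0], [291.0, 345.0], [289.0, 330.0], [208.0, 157.0], [211.0, 153.0], [299.0, 157.0], [296.0, 153.0]]
0 [[215.0, 351.0], [217.0, 335.0], [292.0, 351.0], [290.0, 335.0], [206.0, 159.0], [210.0, 154.0], [301.0, 159.0], [297.0, 154.0]]
4 [[214.0, 357.0], [216.0, 340.0], [293.0, 357.0], [290.0, 340.0], [205.0, 160.0], [209.0, 155.0], [302.0, 160.0], [298.0, 156.0]]
8 [[213.0, 363.0], [215.0, 345.0], [294.0, 364.0], [291.0, 345.0], [203.0, 162.0], [208.0, 157.0], [304.0, 162.0], [299.0, 157.0]]
```

The held drive fits a centre about 40 mm behind the TCP with no tilt, so I'll use that as the offset. Next come the placing targets.

```bash
cat >> h.py <<'E'
G=np.array([.4507,.1708]); YAW=-17.8; u=np.array([np.cos(np.radians(YAW)),np.sin(np.radians(YAW))])
def place(x,zc,tilt,dz,off=.0403):
    """x along the row from grey centre, zc drive centre above world 0, tilt deg near end up"""
    R=Ro.from_euler("z",YAW+180,degrees=True)*Ro.from_euler("y",-tilt,degrees=True)*Ro.from_euler("x",180,degrees=True)
    c=np.array([*(G+x*u),zc]); t=c+R.apply([0,0,off])+[0,0,dz]; print("c",c.round(4),"tcp",t.round(4)); go(t,YAW+180,-tilt)
E
python3 -c "
from h import *
place(.074,.0181,9.4,.06)
place(.074,.0181,9.4,.0)"
```

```text
c [0.5212 0.1482 0.0181] tcp [0.5149 0.1502 0.0383]
t 11.45 pos [ 0.5736 -0.3799  0.0924] rpy [ 1.7998e+02 -9.0000e-02  1.5443e+02] w 0.0388 F [ 0.1 -0.4 -0.5] grip 40.7
rot [ 0.66  9.29 -7.75] then shift [206.2 486.8  88.9]
c [0.5212 0.1482 0.0181] tcp [ 0.5149  0.1502 -0.0217]
t 11.45 pos [ 0.5736 -0.3799  0.0924] rpy [ 1.7998e+02 -9.0000e-02  1.5443e+02] w 0.0388 F [ 0.1 -0.4 -0.5] grip 40.7
rot [ 0.66  9.29 -7.75] then shift [196.4 486.8 148.1]
```

>>> carry_out:
  xyz:
    - [0,0,0]
    - [0,0,0]
    - [0,0,0]
    - [13,30.5,5.5]
    - [13,30.5,5.5]
    - [13,30.5,5.5]
    - [13,30.5,5.5]
    - [13,30.5,5.5]
    - [13,30.5,5.5]
    - [13,30.5,5.5]
    - [13,30.5,5.5]
    - [13,30.5,5.5]
    - [13,30.5,5.5]
    - [13,30.5,5.5]
    - [13,30.5,5.5]
    - [13,30.5,5.5]
    - [13,30.5,5.5]
    - [12,30,6]
    - [12,30,6]
  rot:
    - [0.2,3.1,-2.6]
    - [0.2,3.1,-2.6]
    - [0.2,3.1,-2.6]
    - [0,0,0]
    - [0,0,0]
    - [0,0,0]
    - [0,0,0]
    - [0,0,0]
    - [0,0,0]
    - [0,0,0]
    - [0,0,0]
    - [0,0,0]
    - [0,0,0]
    - [0,0,0]
    - [0,0,0]
    - [0,0,0]
    - [0,0,0]
    - [0,0,0]
    - [0,0,0]

```text
time_s: 13.35
ee_pos: [0.5145, 0.1512, 0.0384]
orientation: [180.0, -9.4, 162.2]
contact_force: [0.3, 0.7, -0.8]
width: 0.0385
grasp_force: 40.7
```

>>> carry_out:
  xyz:
    - [0,0,0]
    - [0,0,0]
    - [0,0,0]
  rot:
    - [0,0,0]
    - [0,0,0]
    - [0,0,0]

```text
time_s: 13.65
ee_pos: [0.5151, 0.1494, 0.0389]
orientation: [180.0, -9.3, 162.2]
contact_force: [1.1, -1.0, -0.6]
width: 0.0388
grasp_force: 40.7
```

Run:
```python
from h import *
from bench import robot
import pickle
place(.074,.0181,9.4,.003)
c=robot.capture("wrist"); d=robot.capture("side"); pickle.dump((c,d),open("c2.pkl","wb"))
# grey's far edge in wrist view vs prediction
P=box([*G,.010,np.radians(YAW),0]); print("grey pred",proj(c,P).round(0).tolist())
cv2.imwrite("pics/w5.png",np.hstack([cv2.resize(x["frame"],(400,300)) for x in(c,d)])[:,:,::-1])
```

```text
c [0.5212 0.1482 0.0181] tcp [ 0.5149  0.1502 -0.0187]
t 13.65 pos [0.5151 0.1494 0.0389] rpy [179.99  -9.34 162.23] w 0.0388 F [ 1.1 -1.  -0.6] grip 40.7
rot [0.   0.06 0.03] then shift [-8.9  0.7 56.9]
grey pred [[225.0, 43.0], [223.0, 36.0], [285.0, 43.0], [287.0, 36.0], [226.0, 192.0], [225.0, 194.0], [283.0, 192.0], [285.0, 194.0]]
```

View pics/w5.png

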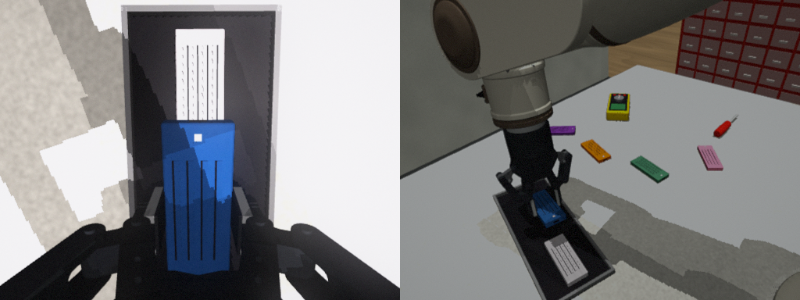

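Blue is held tilted, with its near end (200,125) over the far end of grey (200,30–120). Grey's edges match the prediction (columns 225–288, top row 37 at full size). Lowering to 3 mm above, then creeping.

>>> carry_out:
  xyz:
    - [-1.8,0.7,11.5]
    - [-2,0,13]
    - [-2,0,13]
    - [-1.5,0,9]
    - [-1,0,6]
    - [-0.6,0,4.4]
    - [0,0,0]
    - [0,0,0]
  rot:
    - [0,0,0]
    - [0,0,0]
    - [0,0,0]
    - [0,0,0]
    - [0,0,0]
    - [0,0,0]
    - [0,0,0]
    - [0,0,0]

```text
time_s: 14.55
ee_pos: [0.5152, 0.1508, -0.0181]
orientation: [180.0, -9.3, 162.3]
contact_force: [0.5, -0.7, -1.3]
width: 0.0391
grasp_force: 40.7
```

>>> carry_out:
  xyz:
    - [-0.1,0,0.8]
    - [-0.1,0,0.8]
    - [0,0,0]
    - [0,0,0]
  rot:
    - [0,0,0]
    - [0,0,0]
    - [0,0,0]
    - [0,0,0]

```text
time_s: 14.95
ee_pos: [0.515, 0.1508, -0.0199]
orientation: [180.0, -9.3, 162.3]
contact_force: [0.2, 0.4, -1.4]
width: 0.0386
grasp_force: 40.7
```

Another 0.5 mm at a time until contact.

>>> carry_out:
  xyz:
    - [-0.1,0,0.6]
    - [-0.1,0,0.6]
    - [0,0,0]
    - [0,0,0]
  rot:
    - [0,0,0]
    - [0,0,0]
    - [0,0,0]
    - [0,0,0]

```text
time_s: 15.35
ee_pos: [0.5149, 0.1508, -0.0213]
orientation: [180.0, -9.3, 162.2]
contact_force: [1.0, -0.2, -0.7]
width: 0.0387
grasp_force: 40.7
```

>>> carry_out:
  xyz:
    - [-0.1,0,0.5]
    - [0,0,0]
    - [0,0,0]
  rot:
    - [0,0,0]
    - [0,0,0]
    - [0,0,0]

```text
time_s: 15.65
ee_pos: [0.515, 0.1508, -0.0217]
orientation: [180.0, -9.3, 162.3]
contact_force: [-0.5, 0.3, -0.1]
width: 0.0385
grasp_force: 40.9
```

>>> carry_out:
  xyz:
    - [-0.1,0,0.5]
    - [0,0,0.5]
    - [0,0,0]
    - [0,0,0]
  rot:
    - [0,0,0]
    - [0,0,0]
    - [0,0,0]
    - [0,0,0]

```text
time_s: 16.05
ee_pos: [0.5151, 0.1508, -0.0219]
orientation: [180.0, -9.3, 162.3]
contact_force: [-4.5, -1.7, 12.4]
width: 0.0393
grasp_force: 42.2
```

Contact at the expected height (12 N). Easing off slightly, opening and backing out.

>>> carry_out:
  xyz:
    - [0,0,-0.4]
    - [0,0,0]
    - [0,0,0]
  rot:
    - [0,0,0]
    - [0,0,0]
    - [0,0,0]

```text
time_s: 16.35
ee_pos: [0.5151, 0.1508, -0.0218]
orientation: [180.0, -9.3, 162.3]
contact_force: [-1.8, -0.3, 7.9]
width: 0.0388
grasp_force: 41.6
```

>>> carry_out:
  xyz:
    - [0,0,0]
    - [0,0,0]
    - [0,0,0]
    - [0,0,0]
    - [0,0,0]
    - [0,0,0]
    - [0,0,-4]
    - [0,0,-10]
    - [0,0,-20]
    - [0,0,-30]
    - [0,0,-35]
    - [0,0,-30]
    - [0,0,0]
    - [0,0,0]
  rot:
    - [0,0,0]
    - [0,0,0]
    - [0,0,0]
    - [0,0,0]
    - [0,0,0]
    - [0,0,0]
    - [0,0,0]
    - [0,0,0]
    - [0,0,0]
    - [0,0,0]
    - [0,0,0]
    - [0,0,0]
    - [0,0,0]
    - [0,0,0]
  claw: -0.4

```text
time_s: 17.75
ee_pos: [0.5352, 0.1443, 0.1058]
orientation: [179.9, -9.2, 162.2]
contact_force: [0.4, 0.1, -0.2]
width: 0.0598
grasp_force: 0.0
```

Run:
```python
from h import *
from bench import robot
c=robot.capture("wrist")
tgt=[*(G+.074*u),.0181,np.radians(YAW),np.radians(9.4)]
m=mask(c,"blue",proj(c,np.array([tgt[:3]]))[0],200)
for fr in ([0,1,3],[0,1,3,4]):
    p,f=fit([(c,m)],tgt,fr); d=p[:2]-G
    print(p.round(4),np.degrees(p[3:]).round(1),f,"along/side",d@u,d@[-u[1],u[0]])
mg=mask(c,"grey",proj(c,np.array([[*(G-.025*u),.016]]))[0],45)
print("grey pred",proj(c,box([*G,.010,np.radians(YAW),0])).round(0).tolist(),cv2.boundingRect(mg))
cv2.imwrite("pics/w6.png",c["frame"][:,:,::-1])
go([.6345,-.1279,.06],180-17.4)
```

```text
[ 0.5211  0.1485  0.0181 -0.307   0.1641] [-17.6   9.4] 0.02742484046728011 along/side 0.0738047463091461 0.00032186060936019933
[ 0.5211  0.1485  0.0181 -0.3078  0.1905] [-17.6  10.9] 0.027230036245925238 along/side 0.0738057080138309 0.00031565126657698723
grey pred [[230.0, 44.0], [229.0, 39.0], [276.0, 44.0], [277.0, 39.0], [231.0, 161.0], [230.0, 161.0], [275.0, 161.0], [276.0, 161.0]] (229, 40, 49, 76)
t 17.8 pos [0.5346 0.1443 0.1049] rpy [179.98  -9.32 162.25] w 0.0599 F [-0.2  0.1 -0.9] grip 0.0
rot [ 0.05 -9.32 -0.35] then shift [-176.7 -229.9   44.9]
```

View pics/w6.png

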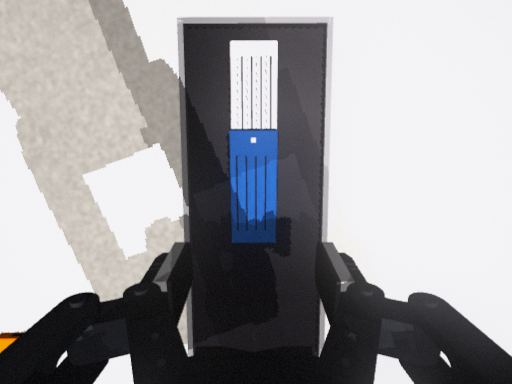

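The picture shows blue lying in line on grey: overlap edge at row 129, far end at row 242, both at columns 230–277. The fit gives 73.8 mm along and 0.3 mm sideways, and grey hasn't moved. Now orange.

>>> carry_out:
  xyz:
    - [0,0,0]
    - [0,0,0]
    - [-22,-28.7,5]
    - [-22,-28.7,5]
    - [-22,-28.7,5]
    - [-22,-28.7,6]
    - [-22,-28.7,6]
    - [-22,-28.7,6]
    - [-22,-28.7,6]
    - [-22,-28.7,6]
    - [0,0,0]
    - [0,0,0]
    - [0,0,0]
  rot:
    - [0,-4.66,-0.2]
    - [0,-4.66,-0.2]
    - [0,0,0]
    - [0,0,0]
    - [0,0,0]
    - [0,0,0]
    - [0,0,0]
    - [0,0,0]
    - [0,0,0]
    - [0,0,0]
    - [0,0,0]
    - [0,0,0]
    - [0,0,0]

```text
time_s: 19.1
ee_pos: [0.6338, -0.1263, 0.0592]
orientation: [179.9, -0.1, 162.7]
contact_force: [0.3, -0.3, -0.1]
width: 0.0598
grasp_force: 0.0
```

Run:
```python
from h import *
from bench import robot
c=robot.capture("wrist")
g=[.6347,-.128,.006,np.radians(-17.4),0]
m=mask(c,"orange",proj(c,np.array([g[:3]]))[0],120)
p,f=fit([(c,m)],g,[0,1,3]);print(p.round(4),np.degrees(p[3]),f,m.sum())
go([p[0],p[1],-.0346],180+np.degrees(p[3]))
```

```text
[ 0.6368 -0.1274  0.006  -0.3016  0.    ] -17.282181860418916 0.05232683593469034 6588
t 19.15 pos [ 0.634  -0.1262  0.0596] rpy [ 1.7993e+02 -2.0000e-02  1.6269e+02] w 0.06 F [0.5 0.4 0.1] grip 0.0
rot [ 0.07 -0.02 -0.02] then shift [-3.  -0.3 94.2]
```

>>> carry_out:
  xyz:
    - [-2,0,15]
    - [0,0,20]
    - [0,0,20]
    - [0,0,15]
    - [0,0,10]
    - [0,0,5]
    - [0,0,4]
    - [0,0,3]
    - [0,0,2]
    - [0,0,0]
    - [0,0,0]
    - [0,0,0]
  rot:
    - [0,0,0]
    - [0,0,0]
    - [0,0,0]
    - [0,0,0]
    - [0,0,0]
    - [0,0,0]
    - [0,0,0]
    - [0,0,0]
    - [0,0,0]
    - [0,0,0]
    - [0,0,0]
    - [0,0,0]

```text
time_s: 20.35
ee_pos: [0.6365, -0.1278, -0.0339]
orientation: [179.9, 0.0, 162.6]
contact_force: [-0.1, -0.7, 0.2]
width: 0.0598
grasp_force: 0.0
```

>>> carry_out:
  xyz:
    - [0,0,0]
    - [0,0,0]
    - [0,0,0]
    - [0,0,0]
    - [0,0,0]
    - [0,0,0]
  rot:
    - [0,0,0]
    - [0,0,0]
    - [0,0,0]
    - [0,0,0]
    - [0,0,0]
    - [0,0,0]
  claw: 1

```text
time_s: 20.95
ee_pos: [0.6365, -0.1278, -0.0339]
orientation: [179.9, 0.0, 162.6]
contact_force: [-1.4, -0.1, 5.6]
width: 0.0389
grasp_force: 40.9
```

>>> carry_out:
  xyz:
    - [0,0,-2]
    - [0,0,-6]
    - [0,0,-15]
    - [0,0,-25]
    - [0,0,-25]
    - [0,0,-20]
    - [0,0,-7]
    - [0,0,0]
    - [0,0,0]
  rot:
    - [0,0,0]
    - [0,0,0]
    - [0,0,0]
    - [0,0,0]
    - [0,0,0]
    - [0,0,0]
    - [0,0,0]
    - [0,0,0]
    - [0,0,0]

```text
time_s: 21.85
ee_pos: [0.6359, -0.1277, 0.065]
orientation: [179.9, -0.0, 162.6]
contact_force: [0.2, -0.1, -1.2]
width: 0.0389
grasp_force: 40.4
```

```bash
python3 -c "
from h import *
place(.148,.0181,9.4,.06,.0399)"
```

```text
c [0.5916 0.1256 0.0181] tcp [0.5854 0.1275 0.0387]
t 21.85 pos [ 0.6359 -0.1277  0.065 ] rpy [ 1.7994e+02 -4.0000e-02  1.6264e+02] w 0.0389 F [ 0.2 -0.1 -1.2] grip 40.4
rot [0.03 9.36 0.45] then shift [120.1 227.6  46.5]
```

>>> carry_out:
  xyz:
    - [0,0,0]
    - [0,0,0]
    - [0,0,0]
    - [13.5,25.3,5]
    - [13.5,25.3,5]
    - [13.5,25.3,5]
    - [13.5,25.3,5]
    - [13.5,25.3,5]
    - [13.5,25.3,5]
    - [13,25.3,5]
    - [13,25.3,5.5]
    - [13,25.3,6]
    - [0,0,0]
    - [0,0,0]
    - [0,0,0]
    - [0,0,0]
  rot:
    - [0,3.12,0.15]
    - [0,3.12,0.15]
    - [0,3.12,0.15]
    - [0,0,0]
    - [0,0,0]
    - [0,0,0]
    - [0,0,0]
    - [0,0,0]
    - [0,0,0]
    - [0,0,0]
    - [0,0,0]
    - [0,0,0]
    - [0,0,0]
    - [0,0,0]
    - [0,0,0]
    - [0,0,0]

```text
time_s: 23.45
ee_pos: [0.5861, 0.1266, 0.0392]
orientation: [180.0, -9.4, 162.1]
contact_force: [0.2, 0.2, -1.5]
width: 0.0388
grasp_force: 40.5
```

```bash
python3 -c "
from h import *
place(.148,.0181,9.4,.003,.0399)"
```

```text
c [0.5916 0.1256 0.0181] tcp [ 0.5854  0.1275 -0.0183]
t 23.45 pos [0.5861 0.1266 0.0392] rpy [179.99  -9.37 162.14] w 0.0388 F [ 0.2  0.2 -1.5] grip 40.5
rot [ 0.02  0.03 -0.06] then shift [-8.4  0.7 56.9]
```

>>> carry_out:
  xyz:
    - [-1.6,0.7,11.5]
    - [-2,0,13]
    - [-2,0,13]
    - [-1.3,0,9]
    - [-0.9,0,6]
    - [-0.6,0,4.4]
    - [0,0,0]
    - [-0.1,0,0.8]
    - [-0.1,0,0.8]
    - [0,0,0]
    - [0,0,0]
  rot:
    - [0,0,0]
    - [0,0,0]
    - [0,0,0]
    - [0,0,0]
    - [0,0,0]
    - [0,0,0]
    - [0,0,0]
    - [0,0,0]
    - [0,0,0]
    - [0,0,0]
    - [0,0,0]

```text
time_s: 24.55
ee_pos: [0.5853, 0.1285, -0.0195]
orientation: [180.0, -9.3, 162.2]
contact_force: [-0.6, 0.1, -0.8]
width: 0.0388
grasp_force: 40.5
```

>>> carry_out:
  xyz:
    - [-0.1,0,0.5]
    - [-0.1,0,0.5]
    - [0,0,0]
    - [0,0,0]
  rot:
    - [0,0,0]
    - [0,0,0]
    - [0,0,0]
    - [0,0,0]

```text
time_s: 24.95
ee_pos: [0.5852, 0.1285, -0.0207]
orientation: [180.0, -9.4, 162.2]
contact_force: [0.1, -0.2, -0.7]
width: 0.0393
grasp_force: 40.5
```

>>> carry_out:
  xyz:
    - [-0.1,0,0.5]
    - [0,0,0.4]
    - [0,0,0]
    - [0,0,0]
  rot:
    - [0,0,0]
    - [0,0,0]
    - [0,0,0]
    - [0,0,0]

```text
time_s: 25.35
ee_pos: [0.5853, 0.1285, -0.0214]
orientation: [180.0, -9.3, 162.2]
contact_force: [-0.4, -0.5, 2.8]
width: 0.039
grasp_force: 40.8
```

Light contact (3 N). Release and back out.

>>> carry_out:
  xyz:
    - [0,0,0]
    - [0,0,0]
    - [0,0,0]
    - [0,0,0]
    - [0,0,0]
    - [0,0,0]
    - [0,0,-4]
    - [0,0,-10]
    - [0,0,-20]
    - [0,0,-30]
    - [0,0,-35]
    - [0,0,-40]
    - [0,0,0]
    - [0,0,0]
    - [0,0,0]
  rot:
    - [0,0,0]
    - [0,0,0]
    - [0,0,0]
    - [0,0,0]
    - [0,0,0]
    - [0,0,0]
    - [0,0,0]
    - [0,0,0]
    - [0,0,0]
    - [0,0,0]
    - [0,0,0]
    - [0,0,0]
    - [0,0,0]
    - [0,0,0]
    - [0,0,0]
  claw: -0.4

```text
time_s: 26.85
ee_pos: [0.6062, 0.1215, 0.115]
orientation: [180.0, -9.4, 162.2]
contact_force: [0.5, -0.1, -0.3]
width: 0.0597
grasp_force: 0.0
```

Run:
```python
from h import *
from bench import robot
c=robot.capture("wrist"); t=robot.capture("top"); n=np.array([-u[1],u[0]])
for col,x in(("orange",.148),("blue",.074)):
    tgt=[*(G+x*u),.0181,np.radians(YAW),np.radians(9.4)]
    m=mask(c,col,proj(c,np.array([tgt[:3]]))[0],120)
    for fr in ([0,1,3],[0,1,3,4]) if col=="orange" else ([0,1,3],):
        p,f=fit([(c,m)],tgt,fr); d=p[:2]-G; print(col,m.sum(),np.degrees(p[3:]).round(1),round(f,3),"along/side",(d@u).round(4),(d@n).round(4))
mg=mask(c,"grey",proj(c,np.array([[*(G-.025*u),.016]]))[0],45)
print("grey pred",proj(c,box([*G,.010,np.radians(YAW),0])).round(0).tolist(),cv2.boundingRect(mg))
cv2.imwrite("pics/w7.png",np.hstack([cv2.resize(x["frame"],(400,300)) for x in(c,t)])[:,:,::-1])
s=robot.observe();print(s["time_s"],s["contact_force"],s["grasp_force"])
```

```text
orange 5089 [-17.8   9.4] 0.019 along/side 0.1475 0.0006
orange 5089 [-17.8  11. ] 0.019 along/side 0.1475 0.0006
blue 4383 [-17.8   9.4] 0.256 along/side 0.0726 0.0002
grey pred [[230.0, -42.0], [229.0, -51.0], [276.0, -42.0], [277.0, -51.0], [231.0, 78.0], [230.0, 75.0], [275.0, 78.0], [276.0, 75.0]] (230, 0, 48, 28)
26.95 [-0.06221969  1.53195895 -0.36679892] 0.0
```

View pics/w7.png

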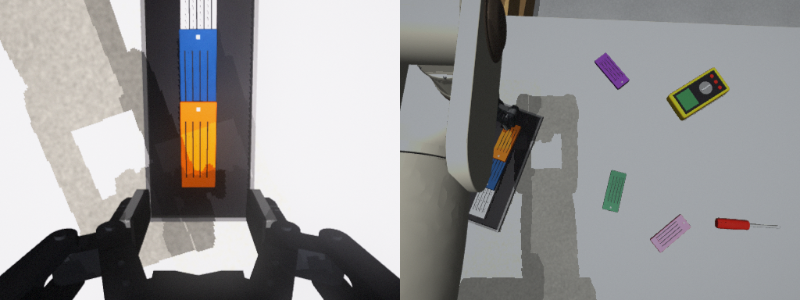

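The picture shows grey, blue and orange (columns 180–217) straight and shingled. Orange is 73.7 mm beyond blue and 0.6 mm off sideways, and green is untouched. Handing in.

```bash
python3 -c "
from bench import robot
print(robot.sign_off())"
```

```text
the job is handed in; nothing more can be done
None
```

I laid blue on grey and orange on blue in a straight row, each overlapping by about a quarter (about 74 mm between centres, under 1 mm off line), left green where it lay, and handed the job in at about 27 s; no verdict came back.

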